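# Hang the blue ear defenders over the bar

## Task

The noisy work is over: hang the ear defenders with the blue cups over the horizontal bar of the stand, one cup hanging on each side of the bar and the headband squarely across it, well clear of the bar's rounded ends. Let go so that they hang there freely, and leave the orange pair standing where it is.

Things in the scene. Friction and masses are not known exactly. Their poses are not given: they have to be found in the camera images.
- blue_defenders: Rigid ear defenders with blue cups, about 0.2 kg, standing on the cups. Origin: underside, midway between the cups; z up, cups at +x and -x (142 mm over both, 70 mm gap, each 62 along y, 70 high). The headband is an arch in x-z, 26 mm deep along y: grip its crest from above across y. Its top is 146 mm above the origin, 18 mm thick there. Either way round is alike; yaw within 40 degrees.
- blue_defenders_crest (a point): Point at the middle of the underside of the blue pair's headband crest, 128 mm above the origin of the pair and 18 mm below the top of the band; axes as the pair's. This is where the bar should bear.
- orange_defenders: A second pair of ear defenders of the same shape and size, with orange cups, standing on the bench. Origin and axes as for the blue pair. To be left alone.
- bar_mid (a point): Middle of the top of the 16 mm round steel bar of a fixed stand, 158 mm above the bench. The bar runs along this frame's y, straight for 108 mm to each side, then bends down into posts at 130 mm to each side on round 68 mm feet. Nothing stands under the bar between the feet. Yaw within 15 degrees.

How it is judged (in metres and radians):
At the end, for the whole second after the job is handed in: Blue pair hangs at rest, underside of its crest on the bar (within 25 mm across it, 90 mm along it from its middle, -8 to +12 mm of its top), tilted under 17 degrees, headband within 23 degrees of square to the bar; orange pair still upright (x of blue_defenders_crest in the frame of bar_mid between -0.025 and 0.025 m and y of blue_defenders_crest in the frame of bar_mid between -0.09 and 0.09 m and z of blue_defenders_crest in the frame of bar_mid between -0.008 and 0.012 m and angle between blue_defenders's own z axis and vertical below 0.3 rad and angle between the y axis of blue_defenders and the y axis of bar_mid, either way round below 0.4 rad and linear speed of blue_defenders below 0.05 m/s and angular speed of blue_defenders below 0.5 rad/s and angle between orange_defenders's own z axis and vertical below 0.1 rad); the robot touches nothing.
It fails at once if the orange pair is moved by more than 30 mm (distance of orange_defenders from where it was at the start of the episode above 0.03 m).
It also fails if it takes over 38 s, if anything falls off the work surface, if the arm or the gripper's body presses on something with over 40 N, if the wrist force passes 120 N, or if a joint passes its speed limit or range.

## Robot

A 6-joint arm with a two-finger parallel gripper is mounted at the origin on a cart in front of the work surface, level with it; the furniture and walls round the work are solid. World frame = base frame: x ahead of the robot, y to its left, z up, the work surface at z = 0. Lengths are in mm, angles in rad, forces in N, time in s.
With the tool pointing down it reaches from about 275 to 1000 mm from the base axis. Payload 8.4 kg.
Tool frame: the origin (TCP) lies at the very end of the fingers, on their centre line; the grasp point (between the pads) lies 19 mm behind it; z points along the fingers, y is the direction in which the jaws open and shut (so a half turn about z gives the same grasp; the last joint's range is limited). The gripper opens to 85 mm and grips with 20 to 120 N. Pads are 22 mm wide; open, the fingers measure 114 mm over their backs; the gripper's body (76 mm by 85 mm) begins 54 mm behind the grasp point. The pads swing forward as they close: fully open they stand 13 mm farther back than shut.
Start: joints at [1.336, 0.353, 1.633, -0, 1.155, -0.002], TCP at [144.188, 608.143, 231.281] pointing down, gripper open.
Joint ranges: [-2.63, 2.63], [-0.92, 2.1], [0.06, 2.66], [-1.3, 4.44], [0, 2.69], [-3.02, 3.02]. Speed limits (rad/s): [2.22, 2.22, 2.79, 3.14, 3.14, 3.14].

## Interface

Orientations are given as [roll, pitch, yaw] about the fixed x, y, z axes, in that order (R = Rz(yaw) Ry(pitch) Rx(roll)).
In Python, from rig import r, vision gives the robot as it stands.
- The arm moves only by the tool move_arm, never from a script. Its argument "series" is text: rows parted by semicolons, each of 7 numbers parted by spaces: the closure, from -1 (fully open) to 1 (shut), then the shift along the tool's x, y, z in units of 40 mm (1.0 is 40 mm), then the turn, a rotation vector about the tool's x, y, z in degrees. In form: grip tx ty tz ax ay az; .... A call has 1 to 20 rows; each row shifts and turns the pose as measured when the row begins, along the tool's axes as they then stand; what a row does not reach is not made up. A row lasts 1/8 s, in which the tool goes at most 62.5 mm and 10.7 degrees, less where a joint would pass 70% of its speed; a pose out of reach is approached as far as the arm can. A call is refused whole if a number of a shift passes 1 or a number of a turn 10.7, either way. A call with a gripper value outside its range is refused whole. The fingers move at their own pace and stop on an object; "grip_force" is the grip in N (left out, the last holds). Time passes only in rows, so rows that do not move let the fingers close. It gives the time, the measured TCP pose, the force and the opening at its end, in the units of the state.
- r.sense(): the state, without advancing time (a new reading comes with each control period).
- vision.grab_frame(name): name is "scene" or "top"; returns the picture (400x640x3 uint8, red, green, blue); there is no depth.
- vision.camera_params(name): a dict with "fx", "fy", "cx", "cy" (pixels), "k1" (the pictures are not rectified: a ray, as slopes to the right and down, at radius r is drawn at 1 + k1 r^2 times it, then the intrinsics apply), "position" and "rotation" of the camera in the world. Camera axes: x right, y up, looking along -z (the intrinsics and any distortion apply to the point x, -y, -z); pixel columns grow to the right and rows downward; lengths in mm; the calibration is good to about 2 mm. A picture is of the moment at which its call begins. camera_params takes no time and is no camera call.
- r.sign_off(): hands the job in, once; it reports no verdict.
The state is a dict: "clock": time; "qpos": joint angles; "qvel": joint speeds; "joint_efforts": joint torques, N m; "eef_pos": TCP position; "tcp_rot": TCP orientation; "contact_force": force on the tool from outside, world axes, zero at the start; "wrist_torque": the same for the moment, N m; "opening": opening from 0.0 (shut) to 1.0 (fully open).
Only numpy, scipy, OpenCV 4.12 (cv2) and the standard library are available. Lean on these libraries where they do the work, as an engineer would, in place of code of your own. Each camera call takes 0.05 s, during which the arm holds its last target. There are 200 camera calls.

## Working session

There is one attempt and no reset: what is moved stays moved. The work goes in short steps, Python scripts to look and compute and a tool call to move; the robot and the scene stay as the last step left them, time stands still between calls to the robot, and variables do not carry over. Pictures are saved under pics/ and viewed, about 8 in all and at most 12, crops included, and the job is handed in when it is done.

Besides the shell and the picture viewer there is one more tool, called after "Emit:" by a JSON object that holds its "api" and its "payload". move_arm: Moves the arm, as the interface text tells. Its arguments: {"type":"object","properties":{"series":{"type":"string"},"grip_force":{"type":"number"}},"required":["series"]}

```bash
mkdir -p pics
python3 - <<'E'
from rig import r, vision
import cv2
s=r.sense(); print(s)
for n in("scene","top"):
    im=vision.grab_frame(n); cv2.imwrite(f"pics/{n}0.png",im[:,:,::-1]); print(vision.camera_params(n))
E
```

```text
{'clock': 0.0, 'qpos': array([ 1.33560022e+00,  3.53627620e-01,  1.63417113e+00, -1.65569675e-05,
        1.15520163e+00, -2.41441408e-03]), 'qvel': array([-4.31572877e-04,  4.15347993e-06,  9.61894019e-04, -7.69423100e-04,
       -2.27339051e-05,  3.64343489e-04]), 'joint_efforts': array([-5.13411269e-04, -6.05244684e+01, -3.42069697e+01, -7.66522317e-05,
        9.20607214e-03, -2.70079681e-05]), 'eef_pos': array([144.07604996, 607.65568955, 230.55867668]), 'tcp_rot': array([-3.14018489e+00,  1.17392736e-05,  2.90881766e+00]), 'contact_force': array([ 0.24599679, -0.20240511, -0.48577339]), 'wrist_torque': array([ 0.02460007, -0.0019585 , -0.07027654]), 'opening': 0.9975248111551618}
{'fx': 407.7251429692139, 'fy': 407.7251429692139, 'cx': 321.547382256024, 'cy': 204.60236344746386, 'k1': -0.0037154625866343952, 'position': array([-136.45473094, -648.52092004,  689.61783033]), 'rotation': array([ 1.02385324,  0.00693516, -0.78574423])}
{'fx': 428.6071911253396, 'fy': 428.6071911253396, 'cx': 317.20039699080957, 'cy': 190.67232078974592, 'k1': -0.09316977597733511, 'position': array([ 252.77221875,   37.69896138, 1364.20971274]), 'rotation': array([ 1.98244475e-01, -3.75517270e-04, -1.55988808e+00])}
```

View pics/scene0.png

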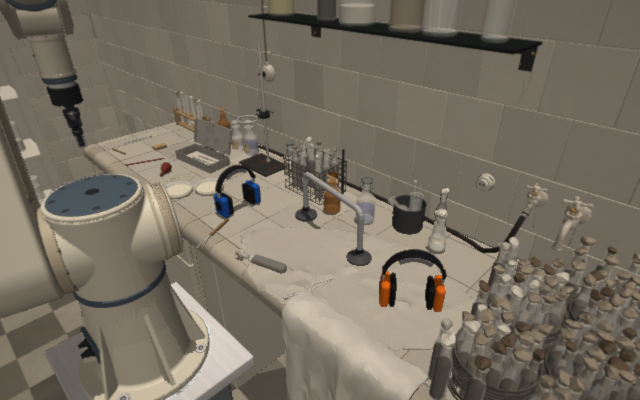

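View pics/top0.png

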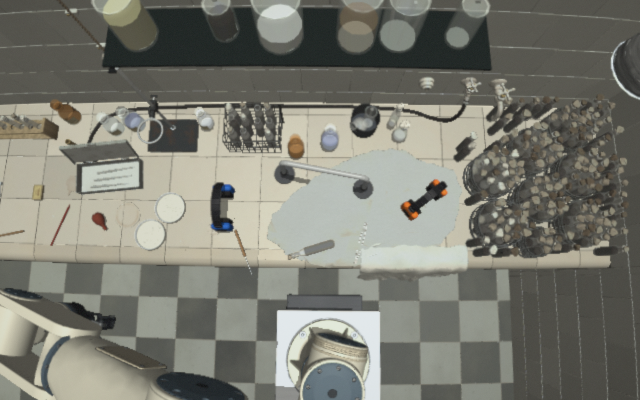

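The scene view shows the blue pair near (237,192), the bar from (307,178) to (361,212), and the orange pair at (412,280). In the top view, the blue pair is at (222,207), the bar runs from (284,163) to (363,187), and the orange pair is at (424,199). Next I'll enlarge these areas.

```bash
cat > h.py <<'E'
import numpy as np, cv2
from scipy.spatial.transform import Rotation as R
from rig import r, vision
P={n:vision.camera_params(n) for n in("scene","top")}
def ray(n,uv):
    p=P[n]; f=p['fx']
    K=np.array([[f,0,p['cx']],[0,p['fy'],p['cy']],[0,0,1.]])
    x,y=cv2.undistortPoints(np.array([[uv]],float),K,np.array([p['k1'],0,0,0.]))[0,0]
    d=R.from_euler('xyz',p['rotation']).apply([x,-y,-1]); return np.array(p['position']),d/np.linalg.norm(d)
def plane(n,uv,z):
    o,d=ray(n,uv); return o+d*(z-o[2])/d[2]
def tri(a,b):  # a scene px, b top px
    o1,d1=ray('scene',a);o2,d2=ray('top',b)
    t=np.linalg.lstsq(np.c_[d1,-d2],o2-o1,rcond=None)[0]
    p,q=o1+t[0]*d1,o2+t[1]*d2
    return (p+q)/2,np.linalg.norm(p-q)
def crop(im,u0,v0,w,h,s):
    c=cv2.resize(im[v0:v0+h,u0:u0+w,::-1],None,fx=s,fy=s,interpolation=cv2.INTER_CUBIC)
    for k in range(0,w,10): cv2.line(c,(k*s,0),(k*s,6 if k%50 else 14),(0,0,255),1); cv2.putText(c,str(u0+k),(k*s,22),0,.3,(0,0,255))
    for k in range(0,h,10): cv2.line(c,(0,k*s),(6,k*s),(0,0,255),1); cv2.putText(c,str(v0+k),(8,k*s+4),0,.3,(0,0,255))
    return c
def masks(im,lo,hi):
    m=cv2.inRange(cv2.cvtColor(im,cv2.COLOR_RGB2HSV),lo,hi)
    n,l,st,c=cv2.connectedComponentsWithStats(m)
    return [(st[i].tolist(),c[i].round(1).tolist()) for i in range(1,n) if st[i,4]>15]
E
python3 - <<'E'
from h import *
s=cv2.imread('pics/scene0.png')[:,:,::-1]; t=cv2.imread('pics/top0.png')[:,:,::-1]
cv2.imwrite('pics/c1.png',np.vstack([np.hstack([crop(t,200,170,50,70,4),crop(t,265,145,115,70,4)]),np.hstack([crop(s,210,155,60,75,4),crop(s,290,160,105,75,4)])]))if 0 else None
C=np.zeros((590,780,3),np.uint8)
for im,u,v,w,h,x,y in((t,200,175,50,65,0,0),(t,265,150,115,65,210,0),(s,210,158,60,70,0,270),(s,290,165,100,70,250,270)):
    c=crop(im,u,v,w,h,4); C[y:y+h*4,x:x+w*4]=c
cv2.imwrite('pics/c1.png',C)
for im in(s,t): print(masks(im,(100,150,50),(125,255,255)), masks(im,(5,170,90),(18,255,255)))
E
```

```text
[([246, 181, 14, 22, 127], [254.6, 190.3]), ([215, 194, 15, 23, 203], [223.0, 205.5])] [([162, 164, 7, 8, 29], [164.6, 166.7]), ([326, 207, 12, 5, 37], [330.9, 208.8]), ([380, 271, 11, 35, 272], [384.8, 289.6]), ([433, 275, 12, 36, 281], [438.5, 293.3])]
[([221, 185, 13, 8, 65], [226.8, 188.2]), ([221, 222, 11, 8, 74], [226.0, 225.9]), ([212, 225, 8, 5, 18], [214.8, 227.4])] [([433, 180, 6, 6, 25], [435.4, 182.4]), ([441, 190, 6, 6, 22], [443.3, 192.2]), ([402, 202, 16, 17, 99], [409.2, 210.0])]
```

View pics/c1.png

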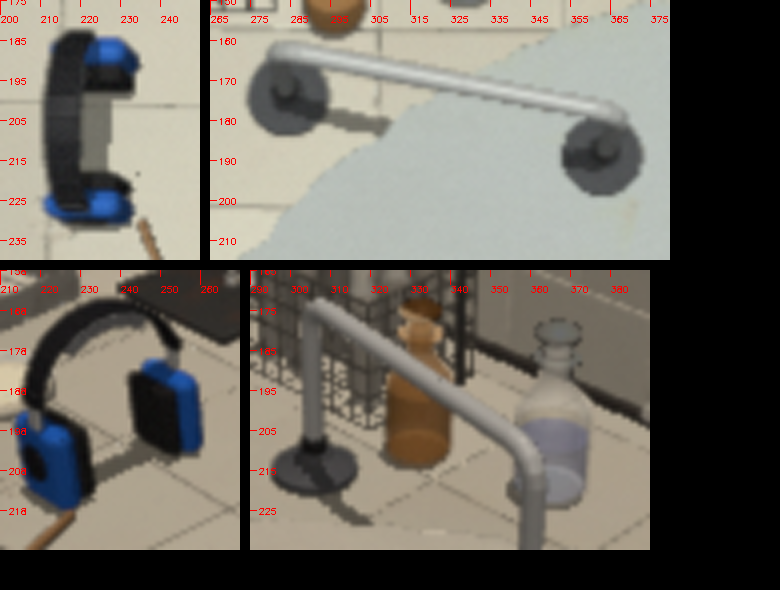

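Run:
```python
from h import *
np.set_printoptions(precision=1,suppress=True)
# bar: planes intersect
def pl(n,a,b):
    o,d1=ray(n,a);_,d2=ray(n,b);m=np.cross(d1,d2);m/=np.linalg.norm(m);return m,m@o
n1,c1=pl('scene',(308,175.0),(352,204)); n2,c2=pl('top',(288,163),(361,176.5))
d=np.cross(n1,n2);d/=np.linalg.norm(d)
p=np.linalg.lstsq(np.array([n1,n2,d]),np.array([c1,c2,d@[400,0,150]]),rcond=None)[0]
print('bar line',p,d)
for z in(150,158):
    A,B=[plane('top',q,z) for q in((283,162),(366,177.5))];print(z,A,B,np.linalg.norm(A-B),np.degrees(np.arctan2(*(A-B)[:2]))) 
F=[plane('top',q,8) for q in((284,173.7),(363,187))];print('feet',F,(F[0]+F[1])/2,np.linalg.norm(F[0]-F[1]))
print('corners',tri((305.5,174),(280.5,162)),tri((361,211),(368,178)))
print('crest tri',tri((237,167),(215.8,205)),plane('top',(215.8,205),146))
for q in((234.5,187),(232.5,226),(211,228),(213,184)):print('cup',q,plane('top',q,70))
print('orange',plane('top',(424,199),100))
```

```text
bar line [550.6 -27.6 150.9] [ 0.2  1.  -0. ]
150 [581.3 141.1 150. ] [ 537.4 -101.7  150. ] 246.784337945915 10.260936466130634
158 [579.1 140.4 158. ] [ 535.5 -100.8  158. ] 245.1583628916423 10.260936466130621
feet [array([580.4, 148.9,   8. ]), array([ 539. , -107.9,    8. ])] [559.7  20.5   8. ] 260.10642881928834
corners (array([585.3, 148. , 141.4]), np.float64(4.258201327885336)) (array([ 537. , -108.2,  147.6]), np.float64(1.185372378943985))
crest tri (array([460. , 328. , 146.1]), np.float64(18.872632356773146)) [452. 333. 146.]
cup (234.5, 187) [521.5 296.2  70. ]
cup (232.5, 226) [400.3 296.5  70. ]
cup (211, 228) [393.2 362.3  70. ]
cup (213, 184) [530.3 364.   70. ]
orange [ 484.7 -282.2  100. ]
```

Emit:
{"api": "move_arm", "payload": {"series": "-1 0 0 0 0 0 -6.65; -1 0 0 0 0 0 -6.65; -1 -0.6 -0.5 0 0 0 0; -1 -0.75 -0.65 0 0 0 0; -1 -0.8 -0.7 0 0 0 0; -1 -0.8 -0.7 0 0 0 0; -1 -0.8 -0.7 0 0 0 0; -1 -0.8 -0.7 0 0 0 0; -1 -0.8 -0.7 0 0 0 0; -1 -0.8 -0.7 0 0 0 0; -1 -0.7 -0.7 0 0 0 0; -1 -0.5 -0.5 0 0 0 0; -1 0 0 0 0 0 0", "grip_force": 50}}

```text
clock: 1.72
eef_pos: [447.3, 337.8, 226.7]
tcp_rot: [-3.134, -0.004, -3.133]
contact_force: [0.6, 0.2, -0.9]
opening: 1.0
```

Run:
```python
from h import *
for n,q in(('scene',(366,222)),('scene',(331,213)),('top',(330,152)),('top',(296,157))):print(n,q,plane(n,q,0).round())
s=r.sense();print(s['clock'],s['eef_pos'],s['tcp_rot'])
C=[]
for n,b in(('scene',(190,110,110,120)),('top',(170,140,110,120))):
    im=vision.grab_frame(n);C.append(crop(im,*b,3))
cv2.imwrite('pics/a1.png',np.hstack(C))
```

```text
scene (366, 222) [684. -13.   0.]
scene (331, 213) [646.  98.   0.]
top (330, 152) [658.  -1.   0.]
top (296, 157) [639. 111.   0.]
1.725 [447.27540529 337.77493376 226.65993097] [-3.13403745 -0.00401496 -3.13266468]
```

View pics/a1.png

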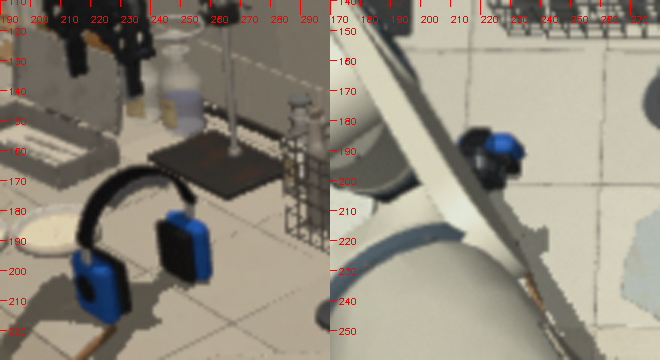

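The pair hasn't moved, and the open fingers are above it at about (215–240,125) in the scene view. Descending to the crest now.

Emit:
{"api": "move_arm", "payload": {"series": "-1 -0.34 -0.17 0 0 0 0; -1 0 0 0.5 0 0 0; -1 0 0 0.6 0 0 0; -1 0 0 0.4 0 0 0; -1 0 0 0 0 0 0"}}

```text
clock: 2.45
eef_pos: [460.2, 334.3, 165.5]
tcp_rot: [-3.135, -0.003, -3.126]
contact_force: [-0.6, 1.2, 1.0]
opening: 1.0
```

Run:
```python
from h import *
s=r.sense();print(s['clock'],s['eef_pos'],s['tcp_rot'])
im=vision.grab_frame('scene');cv2.imwrite('pics/a2.png',crop(im,190,100,90,130,4))
```

```text
2.45 [460.2272837  334.31952632 165.48453883] [-3.13545758e+00 -3.03526266e-03 -3.12585370e+00]
```

View pics/a2.png

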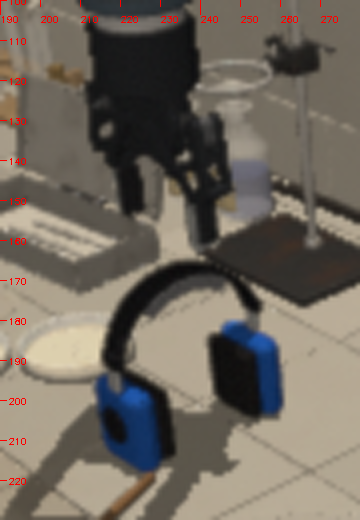

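```bash
cat >> h.py <<'E'
def proj(n,X):
    p=P[n];c=R.from_euler('xyz',p['rotation']).inv().apply(np.array(X,float)-p['position']);x,y=c[0]/-c[2],-c[1]/-c[2];k=1+p['k1']*(x*x+y*y)
    return np.array([p['fx']*x*k+p['cx'],p['fy']*y*k+p['cy']]).round(1)
E
python3 - <<'E'
from h import *
for X in((460,334,178),(460,374,178),(460,294,178),(461,331,146),(461,331,128),(532,331,35),(390,331,35),(532,300,70),(532,300,0),(390,300,70),(390,300,0)):print(X,proj('scene',X),proj('top',X))
E
```

```text
(460, 334, 178) [231.4 157.2] [213.  200.3]
(460, 374, 178) [223.9 153.3] [199.  200.2]
(460, 294, 178) [239.2 161.2] [227.  200.5]
(461, 331, 146) [233.6 167. ] [216.6 201.9]
(461, 331, 128) [234.3 172.3] [218. 203.]
(532, 331, 35) [255.7 190.7] [225.9 185.9]
(390, 331, 35) [218.5 207. ] [223.6 230.4]
(532, 300, 70) [260.6 184.5] [233.4 183.7]
(532, 300, 0) [262.4 203.2] [237.5 188.3]
(390, 300, 70) [222.7 200.8] [231.2 229.4]
(390, 300, 0) [225.7 220.4] [235.5 231.7]
```

Each finger is on its own side of the crest: tips at (221,153) and (239,162), crest near (234,167). The projections agree within about 3 px. I'll go down, grip and lift.

Emit:
{"api": "move_arm", "payload": {"series": "-1 0 -0.08 0.4 0 0 0; -1 0 0 0.5 0 0 0; -1 0 0 0.25 0 0 0; -1 0 0 0 0 0 0"}}

```text
clock: 3.0
eef_pos: [461.7, 331.5, 119.6]
tcp_rot: [-3.138, 0.001, -3.125]
contact_force: [-0.2, -1.2, -0.7]
opening: 1.0
```

Emit:
{"api": "move_arm", "payload": {"series": "-1 0 0 -0.11 0 0 0; 1 0 0 0 0 0 0; 1 0 0 0 0 0 0; 1 0 0 0 0 0 0; 1 0 0 0 0 0 0; 1 0 0 0 0 0 0; 1 0 0 0 0 0 0; 1 0 0 0 0 0 0"}}

```text
clock: 4.0
eef_pos: [462.8, 332.5, 126.3]
tcp_rot: [-3.14, 0.004, -3.125]
contact_force: [-0.7, 0.1, 1.1]
opening: 0.292
```

Emit:
{"api": "move_arm", "payload": {"series": "1 0 0 -0.3 0 0 0; 1 0 0 -0.6 0 0 0; 1 0 0 -0.7 0 0 0; 1 0 0 -0.8 0 0 0; 1 0 0 -0.8 0 0 0; 1 0 0 -0.8 0 0 0; 1 0 0 -0.7 0 0 3.5; 1 0 0 -0.5 0 0 3.5; 1 0 0 -0.3 0 0 3.5; 1 0 0 0 0 0 0; 1 0 0 0 0 0 0"}}

```text
clock: 5.38
eef_pos: [459.0, 330.1, 356.6]
tcp_rot: [-3.136, 0.0, 2.971]
contact_force: [0.5, 0.0, -2.3]
opening: 0.292
```

Run:
```python
from h import *
s=r.sense();print(s['clock'],s['eef_pos'],s['tcp_rot'],s['opening'])
im=vision.grab_frame('scene');cv2.imwrite('pics/a3.png',crop(im,170,30,200,190,3))
Rt=R.from_euler('xyz',s['tcp_rot']);T=np.array([561.6,35,340.])
print(Rt.inv().apply(T-s['eef_pos'])/40)
```

```text
5.375 [458.99746849 330.0763247  356.59418484] [-3.13585027e+00  1.16611366e-05  2.97079938e+00] 0.29151839943754887
[-3.78154722 -6.83111201  0.45413287]
```

View pics/a3.png

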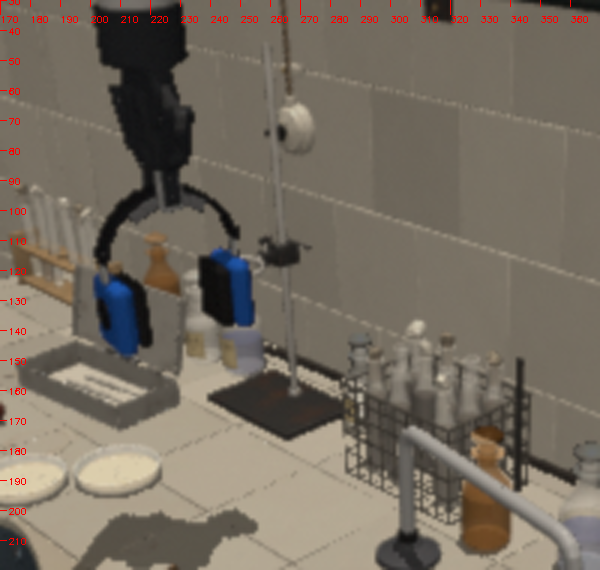

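The pair is held by its crest and hangs level: cups at (206,135) and (231,118), bar clear below at right. Carrying it over to the bar.

Emit:
{"api": "move_arm", "payload": {"series": "1 -0.2 -0.4 0 0 0 0; 1 -0.35 -0.6 0 0 0 0; 1 -0.4 -0.7 0.05 0 0 0; 1 -0.4 -0.75 0.05 0 0 0; 1 -0.4 -0.75 0.05 0 0 0; 1 -0.4 -0.75 0.05 0 0 0; 1 -0.4 -0.75 0.05 0 0 0; 1 -0.4 -0.7 0.05 0 0 0; 1 -0.35 -0.6 0 0 0 0; 1 -0.25 -0.4 0 0 0 0; 1 -0.15 -0.25 0 0 0 0; 1 0 0 0 0 0 0; 1 0 0 0 0 0 0"}}

```text
clock: 7.05
eef_pos: [560.1, 24.8, 339.7]
tcp_rot: [-3.128, -0.01, 2.976]
contact_force: [-0.6, -0.7, -3.3]
opening: 0.291
```

Run:
```python
from h import *
s=r.sense();print(s['clock'],s['eef_pos'],s['tcp_rot'],s['opening'])
C=[crop(vision.grab_frame('scene'),250,50,130,170,3),crop(vision.grab_frame('top'),250,80,130,170,3)];cv2.imwrite('pics/a4.png',np.hstack(C))
Rt=R.from_euler('xyz',s['tcp_rot']);T=np.array([561.6,35,168.])
print(Rt.inv().apply(T-s['eef_pos'])/40)
```

```text
7.05 [560.12194419  24.78192096 339.72869614] [-3.12817406 -0.00977164  2.97562734] 0.2910852601836512
[-0.03619324  0.31562841  4.28921969]
```

View pics/a4.png

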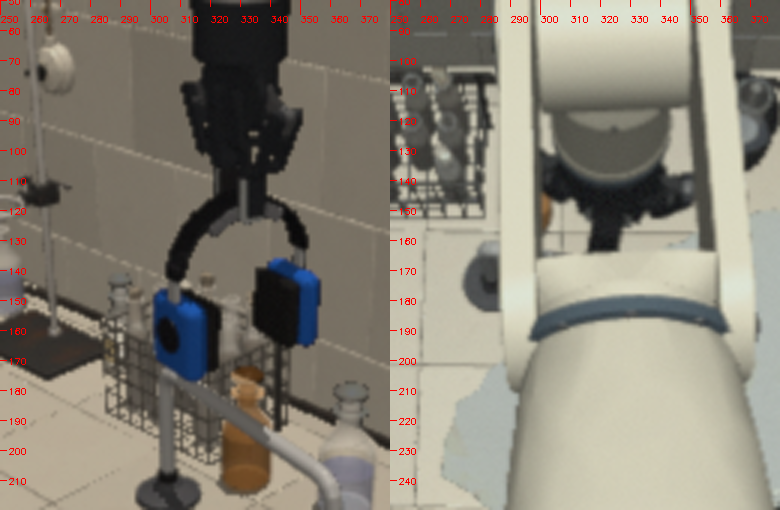

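The pair is centred over the bar: crest at (325,117) in the scene view, cups at (310,155) and (337,148), with the bar passing below the gap. Lowering it partway, then checking.

Emit:
{"api": "move_arm", "payload": {"series": "1 0 0.15 0.3 0 0 0; 1 0 0 0.5 0 0 0; 1 0 0 0.6 0 0 0; 1 0 0 0.6 0 0 0; 1 0 0 0.5 0 0 0; 1 0 0 0.3 0 0 0; 1 0 0 0 0 0 0"}}

```text
clock: 8.02
eef_pos: [558.3, 35.1, 220.8]
tcp_rot: [-3.129, -0.011, 2.981]
contact_force: [-0.6, -0.1, -1.9]
opening: 0.291
```

Run:
```python
from h import *
s=r.sense();print(s['clock'],s['eef_pos'],s['tcp_rot'],s['opening'],s['contact_force'])
cv2.imwrite('pics/a5.png',crop(vision.grab_frame('scene'),270,90,120,130,4))
```

```text
8.025 [558.28442453  35.08035273 220.78031217] [-3.12913982 -0.01124374  2.98101024] 0.29084494734798405 [-0.6472959  -0.05282771 -1.86070826]
```

View pics/a5.png

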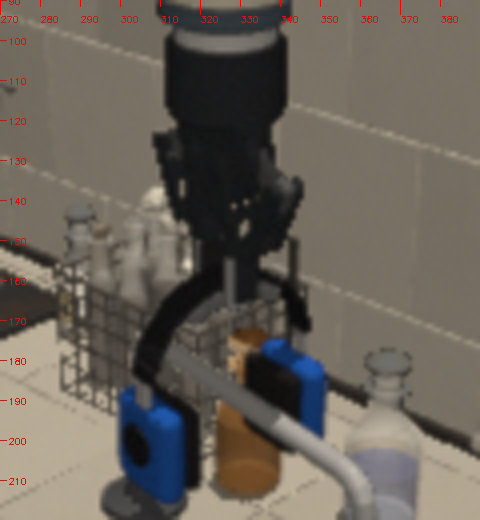

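The bar now runs through the arch between the cups (near cup (308,200), far cup (342,190)). Lowering the rest of the way.

Emit:
{"api": "move_arm", "payload": {"series": "1 -0.08 0 0.4 0 0 0; 1 0 0 0.5 0 0 0; 1 0 0 0.3 0 0 0; 1 0 0 0 0 0 0; 1 0 0 0 0 0 0"}}

```text
clock: 8.7
eef_pos: [563.7, 34.2, 172.9]
tcp_rot: [-3.13, -0.006, 2.981]
contact_force: [-0.4, 0.3, -1.7]
opening: 0.291
```

Emit:
{"api": "move_arm", "payload": {"series": "1 0.05 0 0.2 0 0 0; 1 0 0 0.08 0 0 0; 1 0 0 0 0 0 0"}}

```text
clock: 9.07
eef_pos: [562.1, 34.4, 161.9]
tcp_rot: [-3.131, -0.004, 2.981]
contact_force: [0.4, 0.4, -3.2]
opening: 0.294
```

Emit:
{"api": "move_arm", "payload": {"series": "0.2 0 0 0 0 0 0; -0.2 0 0 0 0 0 0; -1 0 0 0 0 0 0; -1 0 0 0 0 0 0; -1 0 0 0 0 0 0; -1 0 0 0 0 0 0; -1 0 0 0 0 0 0"}}

```text
clock: 9.95
eef_pos: [563.4, 34.5, 163.4]
tcp_rot: [-3.132, -0.001, 2.981]
contact_force: [-0.2, 0.2, -0.1]
opening: 1.0
```

Run:
```python
from h import *
s=r.sense();print(s['clock'],s['eef_pos'],s['opening'],s['contact_force'])
cv2.imwrite('pics/a6.png',crop(vision.grab_frame('scene'),270,90,120,130,4))
```

```text
9.95 [563.36890713  34.52682284 163.38961382] 0.9995881826887418 [-0.21939337  0.15247849 -0.1409785 ]
```

View pics/a6.png

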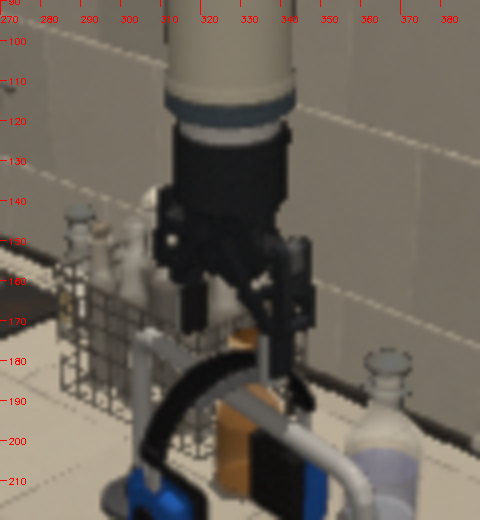

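The fingers are open and the band rests on the bar around (330,185), with a cup on each side. Withdrawing straight up, then back a little.

Emit:
{"api": "move_arm", "payload": {"series": "-1 0 0 -0.3 0 0 0; -1 0 0 -0.6 0 0 0; -1 0 0 -0.8 0 0 0; -1 0 0 -0.9 0 0 0; -1 0 0 -0.9 0 0 0; -1 0.8 0 -0.5 0 0 0; -1 0.9 0 0 0 0 0; -1 0.9 0 0 0 0 0; -1 0.9 0 0 0 0 0; -1 0.6 0 0 0 0 0; -1 0 0 0 0 0 0; -1 0 0 0 0 0 0; -1 0 0 0 0 0 0; -1 0 0 0 0 0 0; -1 0 0 0 0 0 0; -1 0 0 0 0 0 0; -1 0 0 0 0 0 0; -1 0 0 0 0 0 0"}}

```text
clock: 12.25
eef_pos: [400.5, 62.8, 337.8]
tcp_rot: [-3.134, 0.008, 2.98]
contact_force: [0.4, 0.0, -0.2]
opening: 0.998
```

Run:
```python
from h import *
s=r.sense();print(s['clock'],s['eef_pos'],s['qvel'].round(3).tolist())
im=vision.grab_frame('scene')
print(masks(im,(100,150,50),(125,255,255)), masks(im,(5,170,90),(18,255,255))[-2:])
for i in range(4): vision.grab_frame('top')
t=vision.grab_frame('top');im2=vision.grab_frame('scene');print(masks(im2,(100,150,50),(125,255,255)))
print('expected crest underside',proj('scene',(561,35,158)),'top',proj('scene',(561,35,176)),proj('top',(561,35,176)))
cv2.imwrite('pics/a7.png',np.hstack([crop(im2,290,130,130,190,3),crop(t,260,110,130,190,3)]))
```

```text
12.25 [400.50520381  62.76406582 337.77232422] [-0.001, 0.002, -0.001, 0.0, 0.0, -0.001]
[([302, 207, 16, 27, 260], [310.8, 220.6]), ([346, 206, 5, 14, 65], [347.9, 212.8])] [([380, 271, 11, 35, 277], [384.8, 289.6]), ([433, 275, 12, 36, 288], [438.4, 293.2])]
[([302, 207, 16, 27, 261], [310.8, 220.6]), ([346, 206, 5, 14, 65], [347.9, 212.8])]
expected crest underside [326.4 184.8] top [326.4 179. ] [319.2 166.9]
```

View pics/a7.png

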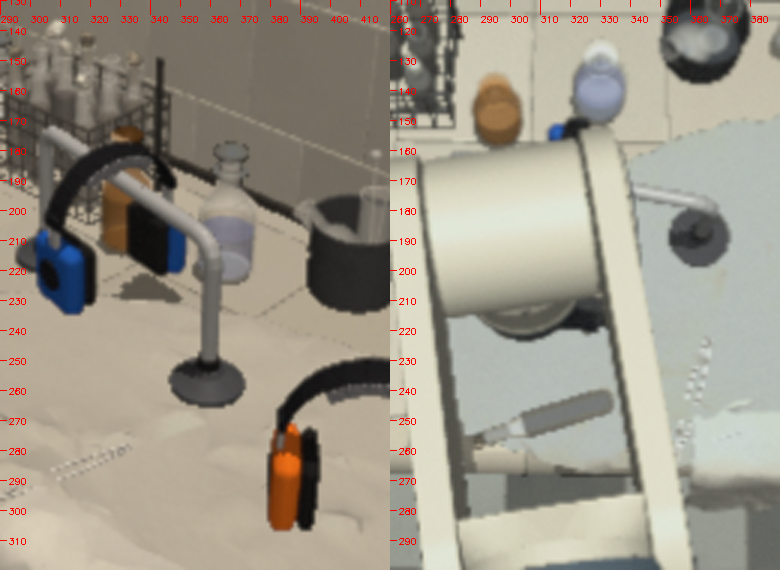

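The blue pair hangs across the bar at about (327,182), with cups at (311,221) and (342,210). Its masks don't change between frames, the arm is clear, and the orange pair sits at the same pixels as at the start.

```bash
python3 -c "
from rig import r
print(r.sign_off(), r.sense()['clock'])"
```

```text
the job is handed in; nothing more can be done
the job is handed in; nothing more can be done
```

The blue ear defenders now hang freely over the bar, one cup on each side, and I handed the job in at about 12.5 s of the 38 s. I gripped the pair by its crest, turned it about 10° to sit square to the bar, lowered it to just above the bar and let go.

**Last checks:**
- **Blue pair:** the crest is within a few pixels of where it should be, an estimated 15 mm from the middle of the bar. The cup masks were the same about 0.3 s apart, so it is at rest.
- **Orange pair:** its mask is within 0.1 px of where it was at the start.
- **Robot:** the arm and gripper are clear, and the contact force reads about zero.

**Disagreements and limits:**
- The first two-view fix on the crest had a 19 mm ray gap, from pixels picked by eye, so I used the cup corners for its x position instead.
- The arm blocked much of the top view at the end, so tilt and squareness were judged only by eye from the scene camera and the gripper's yaw at release.

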